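Lay the steel anvil plate at the soap-stamping station

ROBOT

A 6-joint arm with a two-finger parallel gripper is mounted at the origin on the work surface. World frame = base frame: x ahead of the robot, y to its left, z up, the work surface at z = 0. Lengths are in mm, angles in rad, forces in N, time in s.
With the tool pointing down it reaches from about 350 to 975 mm from the base axis. Payload 7.1 kg.
Tool frame: the origin (TCP) lies at the very end of the fingers, on their centre line; the grasp point (between the pads) lies 19 mm behind it (ctrl.tcp_to_grasp is the distance from the TCP to the grasp point, in mm); z points along the fingers, x is the direction in which the jaws open and shut, and the axes are right-handed (so a half turn about z gives the same grasp; the last joint's range is limited). The gripper opens to 88 mm and grips with 3 to 60 N. Pads are 20 mm wide; open, the fingers measure 115 mm over their backs; the gripper's body (75 mm by 178 mm) begins 61 mm behind the grasp point.
Start: joints at [-1.369, 0.423, 1.63, -0, 1.089, -0.019], TCP at [136.901, -609.806, 222.675] pointing down, gripper open.
Joint ranges: [-3, 3], [-0.9, 2.11], [0.09, 2.58], [-1.31, 4.45], [0.11, 2.69], [-2.54, 2.54]. Speed limits (rad/s): [2.39, 2.39, 3.01, 3.14, 3.14, 3.14].

INTERFACE

Orientations are given as a rotation vector (axis times angle).
In Python, from workcell import get_obs, viewer, ctrl, masks_of gives the robot as it stands. The module is installed in compiled form; this text tells all that it offers.
- The arm moves only by the shell command python3 -m inch 'ROWS'. ROWS is JSON, a list of rows, each an object of numbers: "tx", "ty", "tz": the shift along the tool's x, y, z in cm; "ax", "ay", "az": the turn, a rotation vector about the tool's x, y, z in degrees; "jaw": the opening, from 0 (shut) to 1 (fully open). In form: [{"tx": .., "ty": .., "tz": .., "ax": .., "ay": .., "az": .., "jaw": ..}, ...]. A call has 1 to 12 rows; each row shifts and turns the commanded pose from where the row before left it, along the tool's axes as they then stand; what a row does not reach is not made up. A row lasts 1/8 s, in which the tool goes at most 62.5 mm and 10.7 degrees, less where a joint would pass 70% of its speed; a pose out of reach is approached as far as the arm can. A call is refused whole if a number of a shift passes 6.25 or a number of a turn 10.7, either way. A call with a gripper value outside its range is refused whole. The fingers move at their own pace and stop on an object; the grip force is fixed at half the most. Time passes only in rows, so rows that do not move let the fingers close. It gives the time, the measured TCP pose, the force and the opening at its end, in the units of the state.
- get_obs(): the state, without advancing time (a new reading comes with each control period).
- viewer.get_image(name): name is "scene" or "side" or "wrist"; returns (picture, depth): 384x512x3 uint8, red, green, blue; 384x512 float32, mm along the optical axis (not along the pixel's ray), 0 where there is no reading.
- viewer.get_calibration(name): a dict with "fx", "fy", "cx", "cy" (pixels), "distortion" ([k1, k2, p1, p2, k3] as OpenCV has them; the pictures are not rectified), "rvec" (rotation vector, rad) and "tvec" (3), from world to camera coordinates, as OpenCV has them. Camera axes: x right, y down, z forward; pixel columns grow to the right and rows downward; lengths in mm; the calibration is good to about 2 mm. A picture is of the moment at which its call begins: read the wrist's pose just before it. get_calibration takes no time and is no camera call; for the wrist camera it gives the pose at the moment of the call.
- ctrl.close_job(): hands the job in, once; it reports no verdict.
Trained networks look in the newest picture that a camera, given by its name, has taken for a name from the list of things; names that differ only in an ending like _2 or _b are one class to them, and where a whole thing is asked for, a point or a joint stands for the part that bears it (a point fixed in the world has none). Each returns a list of dicts, best first, with "score" (0 to 1); they miss things now and then, are a little off and sometimes report something else, mostly with a low value. They report only what shows in the picture. A call takes as long as a camera call. They do not tell look-alikes from the thing itself.
- masks_of(camera, thing): "pixels" (384x512 bool, what is visible of it) and "location" ([column, row] in pixels, amid what is visible of it).
The state is a dict: "t": time; "qpos": joint angles; "qvel": joint speeds; "joint_torque": joint torques, N m; "ee_pos": TCP position; "orientation": TCP orientation; "ft_force": force on the tool from outside, world axes, zero at the start; "moment": the same for the moment, N m; "width": finger opening in mm.
Only numpy, scipy, OpenCV 4.12 (cv2) and the standard library are available. Lean on these libraries where they do the work, as an engineer would, in place of code of your own. Each camera call takes 0.05 s, during which the arm holds its last target. There are 200 camera calls.

TASK

Fetch the heavy steel plate (not the wooden board) by its black handle and put it on the rubber pad of the stamping station. First rest only its blue-striped edge on the pad, close along the blue fence and centred on it, with the plate clearly tilted; pause there for a moment, then pivot the other side gently down until the plate lies flat, square to the fence, and let go. Do not let it drop, and leave the wooden board and the bowl where they are.

Things in the scene. Friction and masses are not known exactly. Their poses are not given: they have to be found in the camera images.
- steel_plate: Loose steel plate, 100 (own x) x 140 (y) x 8 mm, 0.8 kg, lying flat. Origin: underside, mid-length of the long edge marked by a blue stripe on top (the heel). Own x: from the heel across the plate (at first away from the robot within 25 deg); z up. Handle: black bar 14 (x) x 84 (y) x 24 mm high, centre at (50, 0, 42) mm, on two posts, 22 mm clear of the plate.
- station: Fixed tray with black rubber pad, 126 (own x) x 180 mm (y), pad top 6 mm above the table; blue fence 14 x 180 mm on the side nearest the robot, 11 mm above the pad. Origin: table height, under the fence's inner face, mid-length. Own x: from the fence across the pad, y along the fence. The plate's heel goes beside the fence, plate x along station x.
- wood_board: Bystander with the steel plate's shape, sizes and origin, but brown wood, pale wooden handle, dark brown stripe. It and the steel plate lie on opposite sides of the station, either way round. Leave it alone.
- bowl: Bystander: white ceramic bowl, 100 mm across, 50 mm high, beyond the station. Origin: centre of its underside. Leave it alone.
There are look-alikes about, which are no part of the job. Leave any yellow look-alike of the steel_plate alone. What is shaped like the station but pink is not meant.

How it is judged (in metres and radians):
On the way:
1. the steel plate, tilted 8 to 50 degrees, rests its blue-striped edge on the pad along the fence, that edge's middle at most 22 mm from the fence and 20 mm off mid-fence, for 0.2 s (angle between steel_plate's own z axis and vertical between 0.14 and 0.87 rad and height (world z) of steel_plate below 0.014 m and contact force between steel_plate and station above 0.3 N and x of steel_plate in the frame of station between -0.004 and 0.022 m and y of steel_plate in the frame of station between -0.02 and 0.02 m and angle between the y axis of steel_plate and the y axis of station, either way round below 0.21 rad), for 0.2 s.
At the end, for the whole second after the job is handed in: The steel plate lies flat (within 2 degrees) and still on the rubber pad, its blue-striped edge's middle at most 22 mm from the fence and within 20 mm of mid-fence, square to the fence within 10 degrees; the wooden board and the bowl are within 20 mm of where they were (angle between steel_plate's own z axis and vertical below 0.035 rad and height (world z) of steel_plate between 0.003 and 0.01 m and x of steel_plate in the frame of station between -0.004 and 0.022 m and y of steel_plate in the frame of station between -0.02 and 0.02 m and angle between the y axis of steel_plate and the y axis of station, either way round below 0.175 rad and linear speed of steel_plate below 0.02 m/s and distance of each of wood_board, bowl from where it was at the start of the episode below 0.02 m); the robot touches nothing.
It fails at once if the steel plate is dropped at the station (near the fence it turns faster than 4 rad/s or moves faster than 0.5 m/s) (distance between steel_plate and station below 0.06 m and (angular speed of steel_plate above 4 rad/s or linear speed of steel_plate above 0.5 m/s)).
It fails at once if the wooden board or the bowl is moved more than 20 mm (distance of any of wood_board, bowl from where it was at the start of the episode above 0.02 m).
It also fails if it takes over 43 s, if anything falls off the work surface, if the arm or the gripper's body presses on something with over 40 N, if the wrist force passes 120 N, or if a joint passes its speed limit or range.

## Working session

There is one attempt and no reset: what is moved stays moved. The work goes in short steps, Python scripts to look and compute and a shell command to move; the robot and the scene stay as the last step left them, time stands still between calls to the robot, and variables do not carry over. Pictures are saved under pics/ and viewed, about 8 in all and at most 12, crops included, and the job is handed in when it is done.

```bash
mkdir -p pics
cat > h.py <<'E'
import numpy as np, cv2
from scipy.spatial.transform import Rotation as R
from workcell import get_obs, viewer, ctrl, masks_of
def save(n,im): cv2.imwrite('pics/'+n,im[:,:,::-1])
def cloud(cam,depth,K=None):
    c=K or viewer.get_calibration(cam)
    A=np.array([[c['fx'],0,c['cx']],[0,c['fy'],c['cy']],[0,0,1.]])
    v,u=np.mgrid[0:384,0:512]
    p=cv2.undistortPoints(np.stack([u,v],-1).reshape(-1,1,2).astype(np.float64),A,np.array(c['distortion'],float)).reshape(384,512,2)
    P=np.dstack([p*depth[...,None],depth])
    Rm=cv2.Rodrigues(np.array(c['rvec'],float))[0]
    W=(P-np.array(c['tvec'],float).reshape(3))@Rm
    W[depth<=0]=np.nan
    return W
E
python3 - <<'E'
from h import *
o=get_obs(); print({k:np.round(v,3).tolist() for k,v in o.items()})
ims=[]
for cam in ['scene','side']:
    im,d=viewer.get_image(cam); ims.append(im); W=cloud(cam,d)
    np.savez('%s.npz'%cam,im=im,W=W)
    save(cam+'0.png',im)
    for t in ['steel_plate','station','wood_board','bowl']:
        for m in masks_of(cam,t):
            print(cam,t,round(m['score'],2),np.round(m['location']),m['pixels'].sum(),np.round(np.nanmedian(W[m['pixels']],0)))
E
```

```text
{'t': 0.0, 'qpos': [-1.369, 0.424, 1.631, -0.0, 1.089, -0.019], 'qvel': [0.0, 0.001, -0.0, 0.002, 0.003, -0.0], 'joint_torque': [0.001, -54.461, -27.367, 0.065, 0.023, -0.0], 'ee_pos': [136.795, -609.261, 221.897], 'orientation': [-2.452, 1.962, 0.002], 'ft_force': [-0.948, 0.4, -0.163], 'moment': [0.007, 0.009, -0.064], 'width': 88.189}
scene steel_plate 0.78 [128. 172.] 2279 [ 347. -223.   10.]
scene steel_plate 0.59 [110. 254.] 3163 [ 537. -303.    9.]
scene station 0.87 [244. 213.] 5630 [546. -27.   7.]
scene station 0.81 [408. 246.] 6288 [764. 243.   7.]
scene wood_board 0.72 [245. 212.] 5710 [546. -28.   7.]
scene wood_board 0.7 [359. 142.] 1925 [480. 300.  10.]
scene bowl 0.58 [278. 278.] 2208 [716. -36.  24.]
side steel_plate 0.81 [308. 114.] 1397 [ 522. -289.    8.]
side steel_plate 0.8 [368. 158.] 1726 [ 332. -211.    8.]
side station 0.82 [259. 187.] 3990 [538.  -9.   5.]
side station 0.65 [118. 238.] 5008 [754. 260.   6.]
side wood_board 0.91 [217. 312.] 3321 [463. 320.   8.]
side bowl 0.73 [195. 142.] 1053 [737. -57.  29.]
```

View pics/scene0.png

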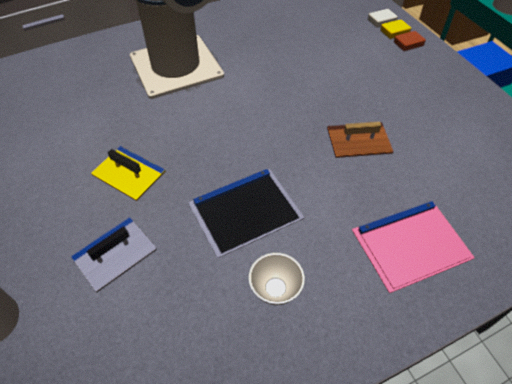

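View pics/side0.png

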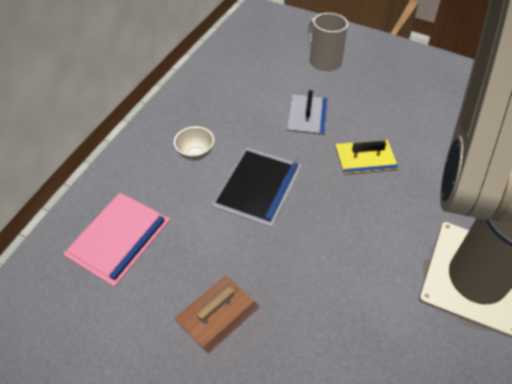

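The scene view shows the steel plate (grey, blue stripe, black handle) at (110,254). Its look-alikes are the yellow plate at (128,172) and the wood board at (359,142). The real station has the black pad at (244,213), and the pink one is at (408,246). The two cameras disagree by about 20 mm on every thing, so one of them is off. I'll check both against the robot base and the wrist camera.

Run:
```python
from h import *
s=np.load('scene.npz');W=s['W']
for u,v in [(131,68),(203,38),(222,70),(152,94)]: print('base corner',np.round(np.nanmedian(W[v-1:v+2,u-1:u+2].reshape(-1,3),0)))
S=np.load('side.npz')['W']
for u,v in [(445,228),(424,295)]: print('side base corner',np.round(np.nanmedian(S[v-1:v+2,u-1:u+2].reshape(-1,3),0)))
im=s['im']; save('crop_steel.png',cv2.resize(im[205:305,55:175],None,fx=4,fy=4))
# plane heights of table in both
for n,X in (('scene',W),('side',S)):
    x=X.reshape(-1,3); x=x[(abs(x[:,2])<6)&(x[:,0]>300)&(x[:,0]<900)&(abs(x[:,1])<400)]
    A=np.c_[x[:,:2],np.ones(len(x))]; print(n,np.round(np.linalg.lstsq(A,x[:,2],rcond=None)[0],4))
```

```text
base corner [ -49. -119.    2.]
base corner [-98. 120.   3.]
base corner [ 81. 113.   4.]
base corner [104. -98.  12.]
side base corner [ 98. -88.  12.]
side base corner [100.  99.  13.]
scene [-1.2000e-03  1.0000e-03  1.8433e+00]
side [0.    0.001 0.173]
```

View pics/crop_steel.png

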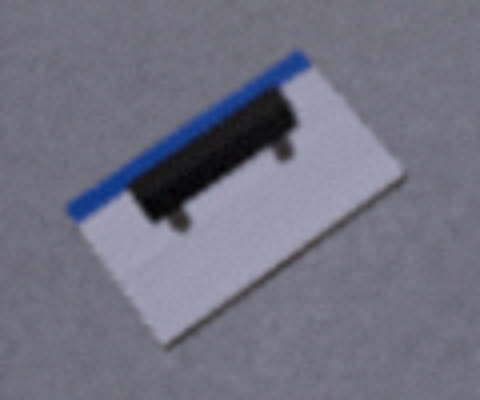

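The crop confirms it: grey metal plate, blue stripe on the robot side, black handle. Next I'll fit its pose and work out a hover to view it with the wrist camera.

```bash
cat >> h.py <<'E'
def down(yaw):  # tool down, tool x at angle yaw (deg) in world
    a=np.radians(yaw); x=np.array([np.cos(a),np.sin(a),0]); z=np.array([0,0,-1.])
    return R.from_matrix(np.c_[x,np.cross(z,x),z])
def delta(tp,tR):
    o=get_obs(); p=np.array(o['ee_pos']); r=R.from_rotvec(o['orientation'])
    print('t',round(o['t'],2),'pos',np.round(p,1),'F',np.round(o['ft_force'],1),'w',round(o['width'],1))
    print('toolx,y yaw',np.round(np.degrees(np.arctan2(r.as_matrix()[1,:2],r.as_matrix()[0,:2])),1),'tilt',np.round(r.as_matrix()[:,2],4))
    print('shift cm (present axes)',np.round(r.inv().apply(np.array(tp)-p)/10,2),'turn deg',np.round((r.inv()*tR).as_rotvec(degrees=True),2))
def blue_fit(im,W,roi,zlo,zhi):
    # blue strip inside world roi (x0,x1,y0,y1): centre, direction (deg), length
    h=cv2.cvtColor(im,cv2.COLOR_RGB2HSV)
    m=(h[...,0]>100)&(h[...,0]<130)&(h[...,1]>130)&(h[...,2]>40)
    m&=(W[...,0]>roi[0])&(W[...,0]<roi[1])&(W[...,1]>roi[2])&(W[...,1]<roi[3])&(W[...,2]>zlo)&(W[...,2]<zhi)
    p=W[m]; (c,s,a)=cv2.minAreaRect(p[:,:2].astype(np.float32)); b=cv2.boxPoints((c,s,a))
    e=[b[1]-b[0],b[2]-b[1]]; e=max(e,key=np.linalg.norm); e=e*np.sign(e[1])
    return np.round(c,1),np.round(s,1),round(float(np.degrees(np.arctan2(-e[0],e[1]))),2),round(float(np.median(p[:,2])),1),len(p)
E
python3 - <<'E'
from h import *
for n in ['scene','side']:
    s=np.load(n+'.npz'); 
    print(n,'plate stripe',blue_fit(s['im'],s['W'],(400,640,-400,-180),2,20))
    print(n,'fence',blue_fit(s['im'],s['W'],(400,640,-150,130),2,30))
delta([500,-300,280],down(-15))
E
```

```text
scene plate stripe (array([ 485.5, -316.6]), array([ 13.6, 138. ]), 18.1, 9.3, 287)
scene fence (array([479.1, -26.1]), array([ 16. , 177.4]), 2.79, 17.5, 499)
side plate stripe (array([ 485.8, -312.4]), array([  7.8, 125.7]), 17.71, 8.0, 96)
side fence (array([481.2, -21.9]), array([ 17.9, 180.2]), 2.93, 16.1, 316)
t 0.5 pos [ 136.9 -609.8  222.6] F [-0.1 -0.6 -0.2] w 87.7
toolx,y yaw [ -77.4 -167.4] tilt [-0.e+00  1.e-04 -1.e+00]
shift cm (present axes) [-22.28 -42.21  -5.73] turn deg [ -0.     0.   -62.35]
```

```bash
python3 -m inch '[{"tx":-2,"ty":-4,"tz":-0.4},{"tx":-2,"ty":-4,"tz":-0.4},{"tx":-2,"ty":-4,"tz":-0.4},{"tx":-2,"ty":-4,"tz":-0.4},{"tx":-2,"ty":-4,"tz":-0.4},{"tx":-2,"ty":-4,"tz":-0.4},{"tx":-2,"ty":-4,"tz":-0.4},{"tx":-2,"ty":-4,"tz":-0.4},{"tx":-2,"ty":-4,"tz":-0.4},{"tx":-2,"ty":-4,"tz":-0.4},{"tx":-1.6,"ty":-4,"tz":-0.4}]'; python3 -m inch '[{"az":-10.6},{"az":-10.6},{"az":-10.6},{"az":-10.6},{"az":-10.6},{"az":-10.6},{"az":-10.6},{"az":-10.6},{"az":-10.6},{}]'
python3 - <<'E'
from h import *
im,d=viewer.get_image('wrist'); W=cloud('wrist',d); save('w1.png',im); np.savez('w1.npz',im=im,W=W)
print('stripe',blue_fit(im,W,(400,640,-420,-180),-10,25))
h=cv2.cvtColor(im,cv2.COLOR_RGB2HSV)
p=W[(h[...,2]<70)&(W[...,2]>40)&(W[...,2]<70)&(abs(W[...,0]-527)<80)&(abs(W[...,1]+301)<80)]
print('handle',cv2.minAreaRect(p[:,:2].astype(np.float32)),np.median(p[:,2]),len(p))
delta([527,-301,150],down(18))
E
```

```text
stripe (array([0., 0.]), array([0., 0.]), -0.0, nan, 0)
handle ((0.0, 0.0), (0.0, 0.0), 0.0) nan 0
t 0.55 pos [ 136.9 -609.8  222.7] F [-0.   0.8 -0.2] w 87.8
toolx,y yaw [ -77.4 -167.4] tilt [ 0. -0. -1.]
shift cm (present axes) [-21.59 -44.83   7.27] turn deg [  0.    -0.   -95.35]$[0]: bad value
$[0]: bad value
  return _methods._mean(a, axis=axis, dtype=dtype,
  ret = ret.dtype.type(ret / rcount)
```

View pics/w1.png

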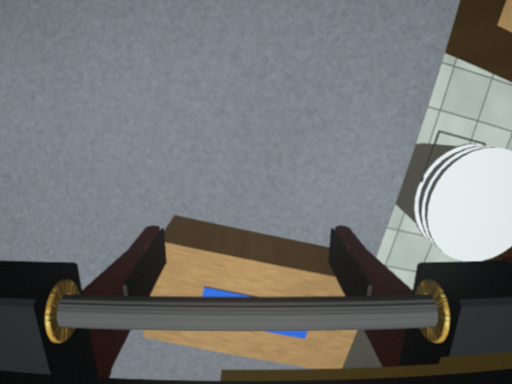

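All seven keys are needed in each row. The wrist view shows a wooden box under the start pose, so I'll rise as I leave.

```bash
python3 -m inch '[{"tx":-2,"ty":-4,"tz":-0.4,"ax":0,"ay":0,"az":0,"jaw":1},{"tx":-2,"ty":-4,"tz":-0.4,"ax":0,"ay":0,"az":0,"jaw":1},{"tx":-2,"ty":-4,"tz":-0.4,"ax":0,"ay":0,"az":0,"jaw":1},{"tx":-2,"ty":-4,"tz":-0.4,"ax":0,"ay":0,"az":0,"jaw":1},{"tx":-2,"ty":-4,"tz":-0.4,"ax":0,"ay":0,"az":0,"jaw":1},{"tx":-2,"ty":-4,"tz":-0.4,"ax":0,"ay":0,"az":0,"jaw":1},{"tx":-2,"ty":-4,"tz":-0.4,"ax":0,"ay":0,"az":0,"jaw":1},{"tx":-2,"ty":-4,"tz":-0.4,"ax":0,"ay":0,"az":0,"jaw":1},{"tx":-2,"ty":-4,"tz":-0.4,"ax":0,"ay":0,"az":0,"jaw":1},{"tx":-2,"ty":-4,"tz":-0.4,"ax":0,"ay":0,"az":0,"jaw":1},{"tx":-1.6,"ty":-4,"tz":-0.4,"ax":0,"ay":0,"az":0,"jaw":1}]' && python3 -m inch '[{"tx":0,"ty":0,"tz":0,"ax":0,"ay":0,"az":-10.6,"jaw":1},{"tx":0,"ty":0,"tz":0,"ax":0,"ay":0,"az":-10.6,"jaw":1},{"tx":0,"ty":0,"tz":0,"ax":0,"ay":0,"az":-10.6,"jaw":1},{"tx":0,"ty":0,"tz":0,"ax":0,"ay":0,"az":-10.6,"jaw":1},{"tx":0,"ty":0,"tz":0,"ax":0,"ay":0,"az":-10.6,"jaw":1},{"tx":0,"ty":0,"tz":0,"ax":0,"ay":0,"az":-10.6,"jaw":1},{"tx":0,"ty":0,"tz":0,"ax":0,"ay":0,"az":-10.6,"jaw":1},{"tx":0,"ty":0,"tz":0,"ax":0,"ay":0,"az":-10.6,"jaw":1},{"tx":0,"ty":0,"tz":0,"ax":0,"ay":0,"az":-10.6,"jaw":1},{"tx":0,"ty":0,"tz":0,"ax":0,"ay":0,"az":0,"jaw":1}]'
python3 - <<'E'
from h import *
im,d=viewer.get_image('wrist'); W=cloud('wrist',d); save('w2.png',im); np.savez('w2.npz',im=im,W=W)
print('stripe',blue_fit(im,W,(400,640,-420,-180),-10,25))
h=cv2.cvtColor(im,cv2.COLOR_RGB2HSV)
p=W[(h[...,2]<70)&(W[...,2]>40)&(W[...,2]<70)&(abs(W[...,0]-527)<80)&(abs(W[...,1]+301)<80)]
print('handle',cv2.minAreaRect(p[:,:2].astype(np.float32)),np.median(p[:,2]),len(p))
delta([527,-301,150],down(18))
E
```

```text
t: 1.92
ee_pos: [519.9, -301.5, 267.0]
orientation: [-2.453, 1.963, -0.0]
ft_force: [0.9, -0.2, 1.1]
width: 87.9
t: 3.18
ee_pos: [518.9, -302.7, 266.7]
orientation: [3.103, 0.49, 0.0]
ft_force: [-0.1, -0.4, -0.0]
width: 87.8
stripe (array([ 487.3, -316.1]), array([ 11.7, 137.5]), 17.5, 7.8, 943)
handle ((514.9771118164062, -263.24383544921875), (8.964292526245117, 0.12299692630767822), 18.3394775390625) 52.82113524338777 9
t 3.23 pos [ 518.9 -302.7  266.7] F [-0.3 -0.2  0.2] w 87.5
toolx,y yaw [ 17.8 -72.2] tilt [ 1.e-04  0.e+00 -1.e+00]
shift cm (present axes) [ 0.82  0.09 11.67] turn deg [ 0.   -0.   -0.17]
```

View pics/w2.png

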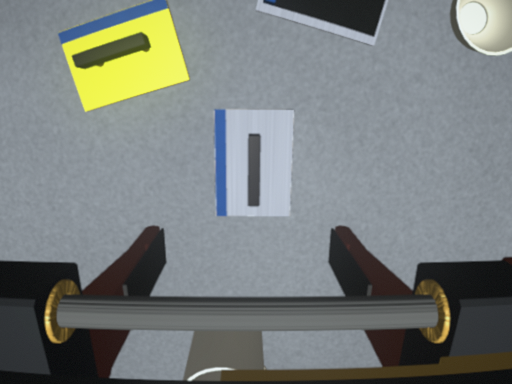

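The wrist view shows the plate at cols 215–294, rows 110–216, with its handle at (254,170). The mug is at the bottom, near (225,350). I'll measure the handle from depth.

Run:
```python
from h import *
s=np.load('w2.npz');W=s['W'];h=np.zeros((384,512),bool);h[120:220,235:275]=True
p=W[h&(W[...,2]>45)&(W[...,2]<65)]
c,sz,a=cv2.minAreaRect(p[:,:2].astype(np.float32));print('handle',c,sz,a,np.median(p[:,2]),len(p))
h[:]=False;h[105:222,210:300]=True
q=W[h&(W[...,2]>4)]; print('plate',cv2.minAreaRect(q[:,:2].astype(np.float32)))
m=W[240:384,150:280].reshape(-1,3); m=m[(m[:,2]>30)&(m[:,2]<160)]; print('mug',np.round(np.nanmin(m,0)),np.round(np.nanmax(m,0)))
delta([c[0],c[1],90],down(17.8))
```

```text
handle (527.02587890625, -302.2602233886719) (13.826972961425781, 83.37664794921875) 16.912187576293945 53.34341598373461 851
plate ((527.1673583984375, -303.19976806640625), (100.1239013671875, 139.91006469726562), 17.16558074951172)
mug [ 519. -598.   31.] [ 638. -499.  141.]
t 3.23 pos [ 518.9 -302.7  266.7] F [-0.3 -0.2  0.2] w 87.5
toolx,y yaw [ 17.8 -72.2] tilt [ 1.e-04  0.e+00 -1.e+00]
shift cm (present axes) [ 0.78  0.21 17.67] turn deg [ 0.   -0.    0.03]
```

```bash
python3 -m inch '[{"tx":0.4,"ty":0.1,"tz":4,"ax":0,"ay":0,"az":0.6,"jaw":1},{"tx":0.4,"ty":0.1,"tz":4,"ax":0,"ay":0,"az":0,"jaw":1},{"tx":0,"ty":0,"tz":4,"ax":0,"ay":0,"az":0,"jaw":1},{"tx":0,"ty":0,"tz":4,"ax":0,"ay":0,"az":0,"jaw":1},{"tx":0,"ty":0,"tz":3,"ax":0,"ay":0,"az":0,"jaw":1},{"tx":0,"ty":0,"tz":2,"ax":0,"ay":0,"az":0,"jaw":1},{"tx":0,"ty":0,"tz":2,"ax":0,"ay":0,"az":0,"jaw":1},{"tx":0,"ty":0,"tz":1.2,"ax":0,"ay":0,"az":0,"jaw":1},{"tx":0,"ty":0,"tz":0,"ax":0,"ay":0,"az":0,"jaw":1}]' && python3 -m inch '[{"tx":0,"ty":0,"tz":0,"ax":0,"ay":0,"az":0,"jaw":0},{"tx":0,"ty":0,"tz":0,"ax":0,"ay":0,"az":0,"jaw":0},{"tx":0,"ty":0,"tz":0,"ax":0,"ay":0,"az":0,"jaw":0},{"tx":0,"ty":0,"tz":0,"ax":0,"ay":0,"az":0,"jaw":0},{"tx":0,"ty":0,"tz":0,"ax":0,"ay":0,"az":0,"jaw":0},{"tx":0,"ty":0,"tz":0,"ax":0,"ay":0,"az":0,"jaw":0}]'
```

```text
t: 4.35
ee_pos: [526.9, -302.0, 24.1]
orientation: [-3.105, -0.476, 0.001]
ft_force: [-0.5, 0.6, 0.6]
width: 87.8
t: 5.1
ee_pos: [527.1, -302.2, 24.7]
orientation: [3.105, 0.477, 0.0]
ft_force: [0.3, -0.9, -0.4]
width: 31.3
```

```bash
python3 -m inch '[{"tx":0,"ty":0,"tz":0,"ax":0,"ay":0,"az":0,"jaw":0},{"tx":0,"ty":0,"tz":0,"ax":0,"ay":0,"az":0,"jaw":0},{"tx":0,"ty":0,"tz":0,"ax":0,"ay":0,"az":0,"jaw":0},{"tx":0,"ty":0,"tz":0,"ax":0,"ay":0,"az":0,"jaw":0},{"tx":0,"ty":0,"tz":0,"ax":0,"ay":0,"az":0,"jaw":0}]' && python3 -m inch '[{"tx":0,"ty":0,"tz":-0.5,"ax":0,"ay":0,"az":0,"jaw":0},{"tx":0,"ty":0,"tz":-1,"ax":0,"ay":0,"az":0,"jaw":0},{"tx":0,"ty":0,"tz":-2,"ax":0,"ay":0,"az":0,"jaw":0},{"tx":0,"ty":0,"tz":-2,"ax":0,"ay":0,"az":0,"jaw":0},{"tx":0,"ty":0,"tz":-2,"ax":0,"ay":0,"az":0,"jaw":0},{"tx":0,"ty":0,"tz":-2,"ax":0,"ay":0,"az":0,"jaw":0},{"tx":0,"ty":0,"tz":-1,"ax":0,"ay":0,"az":0,"jaw":0},{"tx":0,"ty":0,"tz":-0.5,"ax":0,"ay":0,"az":0,"jaw":0},{"tx":0,"ty":0,"tz":0,"ax":0,"ay":0,"az":0,"jaw":0}]'
```

```text
t: 5.72
ee_pos: [527.1, -302.1, 24.6]
orientation: [-3.105, -0.477, 0.0]
ft_force: [-0.2, -0.3, -0.3]
width: 13.8
t: 6.85
ee_pos: [527.0, -302.1, 134.6]
orientation: [-3.105, -0.477, 0.0]
ft_force: [0.0, -1.0, -8.8]
width: 13.7
```

```bash
python3 -m inch '[{"tx":0.4,"ty":-1,"tz":-0.4,"ax":0,"ay":0,"az":0,"jaw":0},{"tx":0.8,"ty":-1.9,"tz":-0.8,"ax":0,"ay":0,"az":0,"jaw":0},{"tx":0.9,"ty":-2,"tz":-0.9,"ax":0,"ay":0,"az":0,"jaw":0},{"tx":0.9,"ty":-2,"tz":-0.9,"ax":0,"ay":0,"az":0,"jaw":0},{"tx":0.9,"ty":-2,"tz":-0.9,"ax":0,"ay":0,"az":0,"jaw":0},{"tx":0.9,"ty":-2,"tz":-0.9,"ax":0,"ay":0,"az":0,"jaw":0},{"tx":0.8,"ty":-2,"tz":-0.8,"ax":0,"ay":0,"az":0,"jaw":0},{"tx":0.8,"ty":-2,"tz":-0.6,"ax":0,"ay":0,"az":0,"jaw":0},{"tx":0.4,"ty":-1,"tz":-0.3,"ax":0,"ay":0,"az":0,"jaw":0}]' && python3 -m inch '[{"tx":0,"ty":0,"tz":0,"ax":0,"ay":0,"az":1.6,"jaw":0},{"tx":0,"ty":0,"tz":0,"ax":0,"ay":0,"az":2.8,"jaw":0},{"tx":0,"ty":0,"tz":0,"ax":0,"ay":0,"az":2.8,"jaw":0},{"tx":0,"ty":0,"tz":0,"ax":0,"ay":0,"az":2.8,"jaw":0},{"tx":0,"ty":0,"tz":0,"ax":0,"ay":0,"az":2.8,"jaw":0},{"tx":0,"ty":0,"tz":0,"ax":0,"ay":0,"az":1.6,"jaw":0},{"tx":0,"ty":0,"tz":0,"ax":0,"ay":0,"az":0,"jaw":0}]'
python3 - <<'E'
from h import *
im,d=viewer.get_image('wrist'); W=cloud('wrist',d); save('w3.png',im); np.savez('w3.npz',im=im,W=W)
print('fence',blue_fit(im,W,(430,640,-150,130),8,30))
print('held stripe',blue_fit(im,W,(430,640,-250,50),100,250))
delta([545,-21,190],down(2.9))
E
```

```text
t: 7.98
ee_pos: [544.5, -128.6, 200.1]
orientation: [3.105, 0.478, 0.0]
ft_force: [-0.5, -0.9, -8.8]
width: 13.8
t: 8.85
ee_pos: [544.2, -130.5, 199.4]
orientation: [3.14, 0.083, -0.001]
ft_force: [-0.8, -0.4, -8.1]
width: 14.1
fence (array([479.9, -13.7]), array([ 13.9, 105.6]), 3.13, 16.5, 1533)
held stripe (array([ 501.1, -107.9]), array([13.7, 87.7]), 2.94, 182.8, 3489)
t 8.9 pos [ 544.2 -130.4  199.5] F [-0.9  0.5 -8.9] w 14.2
toolx,y yaw [  3. -87.] tilt [-2.e-04 -1.e-04 -1.e+00]
shift cm (present axes) [  0.66 -10.92   0.95] turn deg [0.   0.01 0.15]
```

View pics/w3.png

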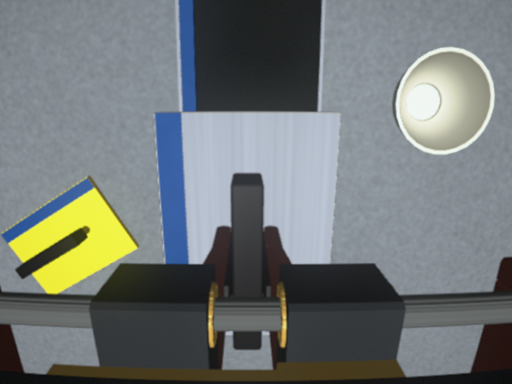

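The plate is held level, with its stripe centre at −42 mm along tool x and its underside about 24.6 mm below the TCP, as expected. The fence fit agrees with the other cameras: station origin about (487.5, −23.7), yaw about 3°. I'll go above the pad and then tilt.

```bash
python3 -m inch '[{"tx":0,"ty":-0.6,"tz":0,"ax":0,"ay":0,"az":0,"jaw":0},{"tx":0,"ty":-1.1,"tz":0.7,"ax":0,"ay":0,"az":0,"jaw":0},{"tx":0,"ty":-1.1,"tz":1.1,"ax":0,"ay":0,"az":0,"jaw":0},{"tx":0,"ty":-1.1,"tz":1.1,"ax":0,"ay":0,"az":0,"jaw":0},{"tx":0,"ty":-1.1,"tz":1.2,"ax":0,"ay":0,"az":0,"jaw":0},{"tx":0,"ty":-1.1,"tz":1.2,"ax":0,"ay":0,"az":0,"jaw":0},{"tx":0,"ty":-1.1,"tz":1.2,"ax":0,"ay":0,"az":0,"jaw":0},{"tx":0,"ty":-1.1,"tz":1.2,"ax":0,"ay":0,"az":0,"jaw":0},{"tx":0,"ty":-1.1,"tz":1.2,"ax":0,"ay":0,"az":0,"jaw":0},{"tx":0,"ty":-1.0,"tz":1.2,"ax":0,"ay":0,"az":0,"jaw":0},{"tx":0,"ty":-0.6,"tz":0.5,"ax":0,"ay":0,"az":0,"jaw":0},{"tx":0,"ty":0,"tz":0,"ax":0,"ay":0,"az":0,"jaw":0}]' && python3 -m inch '[{"tx":0,"ty":0,"tz":0,"ax":0,"ay":1,"az":0,"jaw":0},{"tx":0,"ty":0,"tz":0,"ax":0,"ay":2.5,"az":0,"jaw":0},{"tx":0,"ty":0,"tz":0,"ax":0,"ay":2.5,"az":0,"jaw":0},{"tx":0,"ty":0,"tz":0,"ax":0,"ay":3,"az":0,"jaw":0},{"tx":0,"ty":0,"tz":0,"ax":0,"ay":2.5,"az":0,"jaw":0},{"tx":0,"ty":0,"tz":0,"ax":0,"ay":2.5,"az":0,"jaw":0},{"tx":0,"ty":0,"tz":0,"ax":0,"ay":1,"az":0,"jaw":0},{"tx":0,"ty":0,"tz":0,"ax":0,"ay":0,"az":0,"jaw":0}]'
python3 - <<'E'
from h import *
for n in ['scene','side']:
    im,d=viewer.get_image(n); W=cloud(n,d); save(n+'4.png',im)
    print(n,'fence',blue_fit(im,W,(430,540,-130,90),10,28)) 
    print(n,'held stripe',blue_fit(im,W,(430,560,-130,90),50,90))
o=get_obs();T=down(2.95)*R.from_euler('y',15,degrees=True)
heel=np.array([487.5,-23.7,6])+down(2.95).apply([9,0,0]); tcp=heel-T.apply([-50,0,24.6]); print(tcp)
delta(tcp,T)
E
```

```text
t: 10.4
ee_pos: [538.3, -19.9, 93.3]
orientation: [-3.14, -0.085, 0.001]
ft_force: [-0.1, 0.4, -9.2]
width: 13.8
t: 11.4
ee_pos: [538.2, -20.5, 93.9]
orientation: [-3.107, -0.082, -0.408]
ft_force: [1.4, -0.6, -8.8]
width: 13.8
scene fence (array([483.9, -99.8]), array([13., 30.]), 1.31, 17.7, 78)
scene held stripe (array([500.2, -25.3]), array([ 13.2, 134.1]), 2.77, 68.6, 72)
side fence (array([479.5, -14.5]), array([ 15.1, 163.5]), 3.35, 15.9, 301)
side held stripe (array([501.1, -18. ]), array([ 10.3, 125.7]), 3.32, 66.5, 188)
[538.36185258 -21.07894848  42.70272758]
t 11.5 pos [538.9 -20.4  94. ] F [ 0.  -1.1 -9.7] w 13.8
toolx,y yaw [  3. -87.] tilt [ 0.2586  0.0137 -0.9659]
shift cm (present axes) [-1.38  0.07  4.94] turn deg [-0.02 -0.01  0.09]
```

View pics/scene4.png

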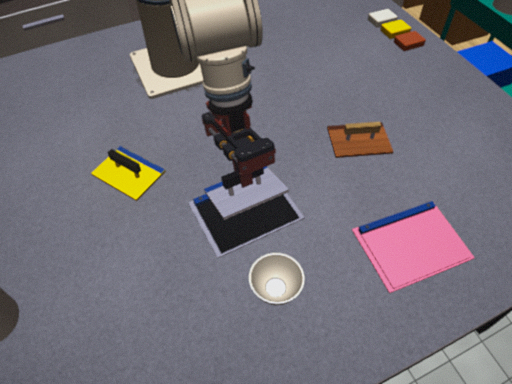

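Tilted 15° over the pad, with the plate centred along the fence in both views. I'll come down with fine steps near contact.

```bash
python3 -m inch '[{"tx":-0.1,"ty":0,"tz":0.4,"ax":0,"ay":0,"az":0,"jaw":0},{"tx":-0.2,"ty":0,"tz":0.7,"ax":0,"ay":0,"az":0,"jaw":0},{"tx":-0.2,"ty":0,"tz":0.8,"ax":0,"ay":0,"az":0,"jaw":0},{"tx":-0.2,"ty":0,"tz":0.8,"ax":0,"ay":0,"az":0,"jaw":0},{"tx":-0.2,"ty":0,"tz":0.7,"ax":0,"ay":0,"az":0,"jaw":0},{"tx":-0.2,"ty":0,"tz":0.6,"ax":0,"ay":0,"az":0,"jaw":0},{"tx":-0.1,"ty":0,"tz":0.3,"ax":0,"ay":0,"az":0,"jaw":0},{"tx":0,"ty":0,"tz":0,"ax":0,"ay":0,"az":0,"jaw":0}]' && python3 -m inch '[{"tx":-0.05,"ty":0,"tz":0.19,"ax":0,"ay":0,"az":0,"jaw":0},{"tx":-0.05,"ty":0,"tz":0.19,"ax":0,"ay":0,"az":0,"jaw":0},{"tx":0,"ty":0,"tz":0,"ax":0,"ay":0,"az":0,"jaw":0}]'
```

```text
t: 12.5
ee_pos: [537.9, -20.2, 48.8]
orientation: [-3.107, -0.083, -0.408]
ft_force: [-0.8, -0.5, -8.2]
width: 14.0
t: 12.88
ee_pos: [538.0, -20.3, 45.1]
orientation: [-3.107, -0.083, -0.409]
ft_force: [0.2, 0.2, -8.5]
width: 14.1
```

```bash
python3 -m inch '[{"tx":-0.03,"ty":0,"tz":0.1,"ax":0,"ay":0,"az":0,"jaw":0},{"tx":-0.03,"ty":0,"tz":0.1,"ax":0,"ay":0,"az":0,"jaw":0},{"tx":0,"ty":0,"tz":0,"ax":0,"ay":0,"az":0,"jaw":0}]'
```

```text
t: 13.25
ee_pos: [537.9, -20.2, 42.9]
orientation: [-3.107, -0.083, -0.409]
ft_force: [-0.1, 0.4, -9.3]
width: 13.7
```

Contact is expected at about 42.7, so I'll step by 1 mm.

```bash
python3 -m inch '[{"tx":-0.03,"ty":0,"tz":0.1,"ax":0,"ay":0,"az":0,"jaw":0},{"tx":0,"ty":0,"tz":0,"ax":0,"ay":0,"az":0,"jaw":0}]'; python3 -m inch '[{"tx":-0.03,"ty":0,"tz":0.1,"ax":0,"ay":0,"az":0,"jaw":0},{"tx":0,"ty":0,"tz":0,"ax":0,"ay":0,"az":0,"jaw":0}]'
```

```text
t: 13.5
ee_pos: [538.2, -20.3, 42.4]
orientation: [-3.107, -0.083, -0.41]
ft_force: [-2.4, -0.2, 0.2]
width: 13.7
t: 13.75
ee_pos: [538.9, -20.3, 41.8]
orientation: [-3.106, -0.083, -0.412]
ft_force: [-1.5, 1.0, 6.3]
width: 13.8
```

In contact: the force went from −9 to +6 N, so about 15 N on the pad. I'll hold 0.5 s and verify in the side view.

```bash
python3 -m inch '[{"tx":0,"ty":0,"tz":0,"ax":0,"ay":0,"az":0,"jaw":0},{"tx":0,"ty":0,"tz":0,"ax":0,"ay":0,"az":0,"jaw":0},{"tx":0,"ty":0,"tz":0,"ax":0,"ay":0,"az":0,"jaw":0},{"tx":0,"ty":0,"tz":0,"ax":0,"ay":0,"az":0,"jaw":0},{"tx":0,"ty":0,"tz":0,"ax":0,"ay":0,"az":0,"jaw":0}]'
python3 - <<'E'
from h import *
im,d=viewer.get_image('side'); W=cloud('side',d); save('side5.png',cv2.resize(im[100:270,180:350],None,fx=3.5,fy=3.5))
h=cv2.cvtColor(im,cv2.COLOR_RGB2HSV)
m=(h[...,1]<60)&(h[...,2]>110)&(W[...,2]>8)&(W[...,2]<45)&(abs(W[...,0]-545)<60)&(abs(W[...,1]+20)<78)
p=W[m]; c=np.linalg.lstsq(np.c_[p[:,:2]-[496.5,-23],np.ones(len(p))],p[:,2],rcond=None)[0]
print('plate plane slopes deg',np.degrees(np.arctan(c[:2])),'z at heel',c[2],len(p))
o=get_obs();print(o['t'],np.round(o['ee_pos'],1),np.round(o['ft_force'],1))
E
```

```text
t: 14.38
ee_pos: [538.9, -20.3, 41.9]
orientation: [-3.106, -0.083, -0.412]
ft_force: [-1.8, 0.3, 6.7]
width: 14.2
plate plane slopes deg [13.87725164  0.89943329] z at heel 13.477324302179325 1185
14.425 [538.9 -20.3  41.9] [-1.7  0.8  7. ]
```

View pics/side5.png

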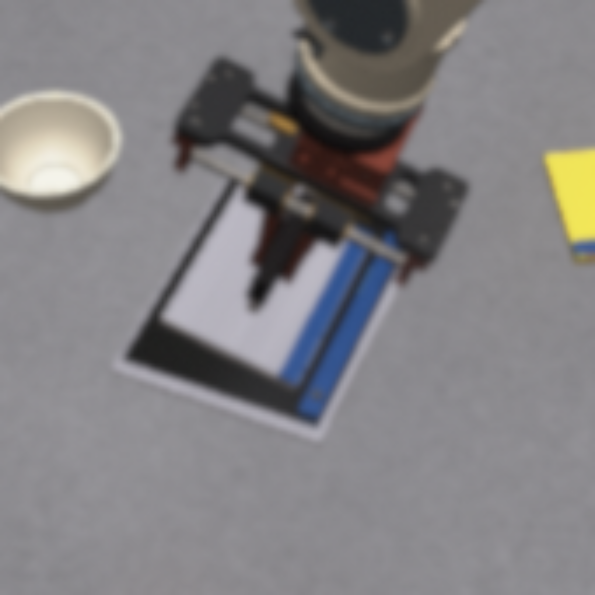

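The side view shows the plate tilted about 14°. Its stripe lies parallel to the fence with a small gap (stripe around (310,330), fence around (350,330) in the crop). I'll pivot down about the heel.

```bash
python3 -m inch '[{"tx":0.04,"ty":0,"tz":0.09,"ax":0,"ay":-1,"az":0,"jaw":0},{"tx":0.06,"ty":0,"tz":0.13,"ax":0,"ay":-1.5,"az":0,"jaw":0},{"tx":0.06,"ty":0,"tz":0.13,"ax":0,"ay":-1.5,"az":0,"jaw":0},{"tx":0.06,"ty":0,"tz":0.13,"ax":0,"ay":-1.5,"az":0,"jaw":0},{"tx":0.06,"ty":0,"tz":0.13,"ax":0,"ay":-1.5,"az":0,"jaw":0},{"tx":0.06,"ty":0,"tz":0.13,"ax":0,"ay":-1.5,"az":0,"jaw":0},{"tx":0,"ty":0,"tz":0,"ax":0,"ay":0,"az":0,"jaw":0}]'; python3 -m inch '[{"tx":0.04,"ty":0,"tz":0.09,"ax":0,"ay":-1,"az":0,"jaw":0},{"tx":0.06,"ty":0,"tz":0.13,"ax":0,"ay":-1.5,"az":0,"jaw":0},{"tx":0.06,"ty":0,"tz":0.13,"ax":0,"ay":-1.5,"az":0,"jaw":0},{"tx":0,"ty":0,"tz":0,"ax":0,"ay":0,"az":0,"jaw":0}]'
```

```text
t: 15.3
ee_pos: [543.9, -20.0, 35.1]
orientation: [-3.132, -0.084, -0.181]
ft_force: [-1.4, 0.3, 6.2]
width: 14.2
t: 15.8
ee_pos: [545.9, -19.9, 31.7]
orientation: [-3.139, -0.084, -0.073]
ft_force: [0.1, 0.8, 8.2]
width: 13.7
```

```bash
python3 -m inch '[{"tx":0.04,"ty":0,"tz":0.09,"ax":0,"ay":-1,"az":0,"jaw":0},{"tx":0.04,"ty":0,"tz":0.07,"ax":0,"ay":-1,"az":0,"jaw":0},{"tx":0.02,"ty":0,"tz":0.04,"ax":0,"ay":-0.6,"az":0,"jaw":0},{"tx":0,"ty":0,"tz":0,"ax":0,"ay":0,"az":0,"jaw":0}]'
python3 - <<'E'
from h import *
delta([545,-20,30.6],down(2.95))
im,d=viewer.get_image('side'); W=cloud('side',d)
h=cv2.cvtColor(im,cv2.COLOR_RGB2HSV)
m=(h[...,1]<60)&(h[...,2]>110)&(W[...,2]>8)&(W[...,2]<45)&(abs(W[...,0]-545)<60)&(abs(W[...,1]+20)<78)
p=W[m]; c=np.linalg.lstsq(np.c_[p[:,:2]-[496.5,-23],np.ones(len(p))],p[:,2],rcond=None)[0]
print('slopes deg',np.degrees(np.arctan(c[:2])),'z at heel',c[2],len(p))
E
```

```text
t: 16.3
ee_pos: [546.1, -19.9, 30.5]
orientation: [3.14, 0.084, 0.001]
ft_force: [-6.7, 0.2, 17.5]
width: 13.7
t 16.3 pos [546.1 -19.9  30.5] F [-6.7  0.2 17.5] w 13.7
toolx,y yaw [  3.1 -86.9] tilt [ 4.e-04 -1.e-04 -1.e+00]
shift cm (present axes) [-0.11  0.   -0.01] turn deg [ 0.   -0.02  0.1 ]
slopes deg [-0.34576932  0.28782119] z at heel 13.7623591505547 1131
```

Flat. I'll ease off the pressure, open slowly and retreat straight up.

```bash
python3 -m inch '[{"tx":-0.03,"ty":0,"tz":-0.08,"ax":0,"ay":0,"az":0,"jaw":0},{"tx":0,"ty":0,"tz":0,"ax":0,"ay":0,"az":0,"jaw":0.2},{"tx":0,"ty":0,"tz":0,"ax":0,"ay":0,"az":0,"jaw":0.3},{"tx":0,"ty":0,"tz":0,"ax":0,"ay":0,"az":0,"jaw":0.5},{"tx":0,"ty":0,"tz":0,"ax":0,"ay":0,"az":0,"jaw":0.5},{"tx":0,"ty":0,"tz":0,"ax":0,"ay":0,"az":0,"jaw":0.5},{"tx":0,"ty":0,"tz":0,"ax":0,"ay":0,"az":0,"jaw":0.5},{"tx":0,"ty":0,"tz":0,"ax":0,"ay":0,"az":0,"jaw":0.5}]'
```

```text
t: 17.35
ee_pos: [545.4, -19.9, 29.8]
orientation: [3.14, 0.084, -0.003]
ft_force: [-0.1, -0.2, -0.0]
width: 43.7
```

```bash
python3 -m inch '[{"tx":0,"ty":0,"tz":-1,"ax":0,"ay":0,"az":0,"jaw":0.5},{"tx":0,"ty":0,"tz":-2,"ax":0,"ay":0,"az":0,"jaw":0.5},{"tx":0,"ty":0,"tz":-3,"ax":0,"ay":0,"az":0,"jaw":0.5},{"tx":0,"ty":0,"tz":-4,"ax":0,"ay":0,"az":0,"jaw":0.5},{"tx":0,"ty":0,"tz":-4,"ax":0,"ay":0,"az":0,"jaw":0.5},{"tx":0,"ty":1,"tz":-4,"ax":0,"ay":0,"az":0,"jaw":0.5},{"tx":0,"ty":4,"tz":-2,"ax":0,"ay":0,"az":0,"jaw":0.5},{"tx":0,"ty":4,"tz":0,"ax":0,"ay":0,"az":0,"jaw":0.5},{"tx":0,"ty":2,"tz":0,"ax":0,"ay":0,"az":0,"jaw":0.5},{"tx":0,"ty":0,"tz":0,"ax":0,"ay":0,"az":0,"jaw":0.5},{"tx":0,"ty":0,"tz":0,"ax":0,"ay":0,"az":0,"jaw":0.5}]'
python3 - <<'E'
from h import *
im,d=viewer.get_image('wrist'); W=cloud('wrist',d); save('w6.png',im)
print('plate stripe',blue_fit(im,W,(489,560,-150,100),11,18)); print('fence',blue_fit(im,W,(440,487,-150,100),8,30))
h=cv2.cvtColor(im,cv2.COLOR_RGB2HSV)
m=(h[...,1]<60)&(h[...,2]>110)&(W[...,2]>10)&(W[...,2]<20)&(abs(W[...,0]-545)<60)&(abs(W[...,1]+20)<68)
p=W[m]; c=np.linalg.lstsq(np.c_[p[:,:2]-[545,-23],np.ones(len(p))],p[:,2],rcond=None)[0]
print('slopes deg',np.degrees(np.arctan(c[:2])),'z',c[2],len(p))
for n in ['scene','side']:
    im,d=viewer.get_image(n); W2=cloud(n,d); a=np.load(n+'.npz')
    print(n,'plate stripe',blue_fit(im,W2,(490,560,-150,100),5,18)); print(n,'fence',blue_fit(im,W2,(440,489,-150,100),8,30))
    df=np.abs(im.astype(int)-a['im']).max(-1)
    for nm,(cx,cy) in {'wood':(472,310),'bowl':(727,-45)}.items():
        r=np.hypot(a['W'][...,0]-cx,a['W'][...,1]-cy)<75; print(n,nm,'changed px',(df[r]>40).sum(),'of',r.sum())
E
```

```text
t: 18.73
ee_pos: [551.2, -128.7, 229.4]
orientation: [-3.14, -0.084, 0.004]
ft_force: [0.3, 0.5, 0.6]
width: 43.7
plate stripe (array([500.6, -33. ]), array([ 24.7, 159.6]), 1.02, 14.0, 1550)
fence (array([481.1, -32.3]), array([ 13.4, 162.3]), 3.06, 16.5, 1626)
slopes deg [-0.00568378 -0.00872507] z 13.56962794354798 8805
scene plate stripe (array([501.4, -28.6]), array([159.2,  22.3]), -0.11, 15.2, 309)
scene fence (array([481.2, -26. ]), array([ 19.7, 177.1]), 2.63, 17.7, 475)
scene wood changed px 0 of 2212
scene bowl changed px 0 of 4690
side plate stripe (array([499.1, -27.1]), array([ 19.5, 142. ]), 2.14, 13.3, 157)
side fence (array([479.7, -21.4]), array([ 14.7, 177.6]), 2.93, 16.1, 303)
side wood changed px 0 of 4000
side bowl changed px 0 of 2209
```

View pics/w6.png

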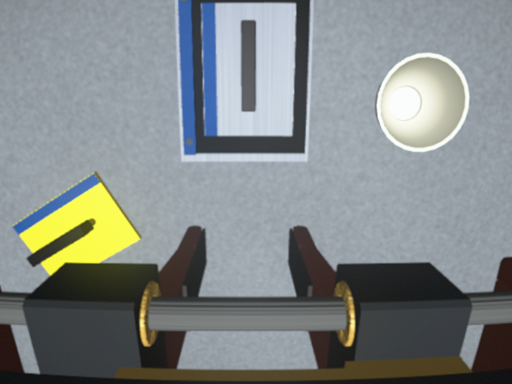

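```bash
python3 -c "
from workcell import ctrl; print(ctrl.close_job())"
```

```text
the job is handed in; nothing more can be done
None
```

The steel plate is flat on the rubber pad beside the fence, the gripper is clear of it, and the job is handed in at about 19 s of the 43 s allowed.

- **Placing:** I gripped the plate by its black handle and rested only the blue-striped edge on the pad, tilted about 14–15°, with roughly 15 N on the pad for over 0.5 s. I then pivoted it down about that edge, eased off the pressure, released it and retreated.
- **Final position:** The last wrist picture shows the plate level within 0.1° and its underside at about 5.6 mm. The gap to the fence is about 9 mm, and the end margin of about 19 mm against 20 mm nominal puts it about 1 mm off centre. It looks parallel to the fence.
- **Bystanders:** The areas around the wooden board and the bowl show no changed pixels in either fixed camera.
- **Checks that disagreed:** The final stripe fits in all three cameras gave boxes that were too wide, probably from mixing in fence pixels. For squareness I relied on the picture and on the tool being at the fence's yaw within about 0.1° when the plate was laid flat. Early network mask centres differed by about 20 mm between cameras, but the stripe and fence fits agreed to within about 5 mm.
- **Refused move:** My first two move calls were refused because rows were missing keys. Nothing moved.

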